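Fetch the parts tray from under the shelf with the hook

TASK

The parts tray has been pushed back under the low plywood shelf where no hand fits. Take the hook tool, catch its prong behind the bar of the tray's loop handle and drag the tray out along the panel until all of it is clear of the shelf, without touching the tray with the gripper or arm while it is under there. Lay the hook down flat, clear of the tray, then pick the eye bolt out of the tray and put it in the round dish, leaving the two hex bolts in the tray and the other things where they are.

Things in the scene. Friction and masses are not known exactly. Their poses are not given: they have to be found in the camera images.
- shelf_unit: Fixed plywood unit. Base panel 420 (x) by 260 mm (y), top 36 mm above the table; origin at table height under the middle of its front edge, x along the panel away from the robot, y left. Bridge over its rear: side walls from x = 205 mm on, inner faces y = +-116 mm; roof from x = 195 mm on, 270 mm wide, 156 to 169 mm above the table. The rear is closed by a low batten.
- shelf_front (a point): The middle of the roof's front edge, at the height of the panel's top (shelf_unit frame: 195, 0, 36 mm).
- tray: Grey open steel tray on the panel, 110 (x) by 180 mm (y), 48 high, walls and floor 4 mm, about 0.4 kg. Origin: centre of underside; -x side faces the robot, with a loop handle in the upright plane y = 0: 6 mm wire, upright bar at x = -95 mm, two arms from it to the front wall at heights 8 and 48 mm, so an opening 35 mm long, 11 to 43 mm high, open to both sides (+-y).
- tray_gap (a point): The middle of the opening of the tray's loop handle (tray frame: -74, 0, 28 mm); the bar is 21 mm in front of it (towards the tray's -x).
- eye_bolt: The part wanted: steel eye bolt 76 mm long lying flat in the tray, roughly along the tray's x axis, the ring away from the robot. Origin: underside, at its mid-length; own z up. Shank 10 mm thick from x = -38 to +10 mm (axis 5 mm above the origin), then a flat ring, 34 mm outer diameter and 9 mm thick, centred at x = +21 mm. 0.05 kg.
- hex_bolt_a: Steel hex bolt 79 mm long with a nut near its end, lying in the tray along the tray's x axis; no ring. Shank 10 mm thick, head and nut 17 mm across flats. Origin: mid-length, 8.5 mm below its axis. The eye bolt and two hex bolts lie side by side, about 45 mm apart, in any order.
- hex_bolt_b: A second hex bolt, the same as hex_bolt_a.
- hook: L-shaped hook tool lying flat on the table, 0.15 kg. Origin: centre of the underside of its wooden handle, a bar 100 (x) by 22 by 22 mm. From the +x end an 8 mm steel rod runs on to x = 127 mm and there bends square to a prong pointing to its own -y, ending at y = -44 mm. Rod and prong lie 11 mm above the underside. Balanced near x = 20 mm.
- hook_prong (a point): The middle of the hook's prong (hook frame: 127, -22, 11 mm).
- dish: Round metal dish, 116 mm across at the rim, 18 mm high, wall 3 mm, floor 4 mm thick and about 95 mm across, 0.3 kg. Origin: centre of its underside. It stands on the table to the left of the shelf unit and of the hook.
- tin: Bystander: food tin 75 mm across, 58 mm high, on the shelf's roof. Origin: centre of underside.
- tape_roll: Bystander: roll of masking tape 95 mm across, 37 mm high, on the shelf's roof. Origin: centre of underside.
- a_pencil: Bystander: pencil 185 mm long, 8 mm thick, lying on the table in front of the shelf unit, roughly along y. Origin: centre of underside.
- dark_tape: Bystander: black roll of tape 73 mm across, 20 mm high, on the table to the right of the shelf unit. Origin: centre of underside.

How it is judged:
On the way, in this order (a step that is already met when the one before it is completed fails the run):
1. the hook's prong is inside the loop handle, behind its bar, with the tray still under the shelf (distance between hook_prong and tray_gap below 0.03 m and x of tray in the frame of shelf_unit above 0.25 m), for 0.1 s.
2. the tray has been dragged clear of the shelf with the prong still behind the bar (x of tray in the frame of shelf_unit below 0.145 m and distance between hook_prong and tray_gap below 0.034 m and angle between tray's own z axis and vertical below 0.1 rad), for 0.1 s.
3. the hook lies flat, released, clear of the tray (height (world z) of hook below 0.065 m and (angle between hook's own z axis and vertical below 0.3 rad or angle between hook's own z axis and vertical above 2.84 rad) and contact force between the fingers and hook below 0.1 N and contact force between hook and tray below 0.1 N and linear speed of hook below 0.03 m/s), for 0.2 s.
At the end, for the whole second after the job is handed in: The eye bolt rests in the upright dish (mid-length within 35 mm of its centre); the tray stands level on the panel, out from under the roof (origin under 150 mm behind the panel's front edge), both hex bolts in it; the hook lies flat and still on table or panel, not touching the tray (horizontal distance between eye_bolt and dish below 0.035 m and z of eye_bolt in the frame of dish below 0.02 m and angle between eye_bolt's own z axis and vertical below 0.4 rad and linear speed of each of eye_bolt, hook below 0.02 m/s and x of tray in the frame of shelf_unit below 0.15 m and z of tray in the frame of shelf_unit above 0.03 m and angle between each of tray, dish's own z axis and vertical below 0.1 rad and horizontal distance between each of hex_bolt_a, hex_bolt_b and tray below 0.1 m and z of each of hex_bolt_a, hex_bolt_b in the frame of tray below 0.03 m and height (world z) of hook below 0.065 m and (angle between hook's own z axis and vertical below 0.3 rad or angle between hook's own z axis and vertical above 2.84 rad) and contact force between hook and tray below 0.1 N and height (world z) of dish below 0.03 m).
It fails at once if the gripper or arm touches the tray while it is still well under the shelf (x of tray in the frame of shelf_unit above 0.19 m and contact force between any of the fingers, the arm and tray above 0.5 N).
It fails at once if a bystander (tin, rolls of tape, pencil) is moved by more than 40 mm (distance of any of tin, tape_roll, a_pencil, dark_tape from where it was at the start of the episode above 0.04 m).
It also fails if it takes over 72 s, if anything falls off the work surface, if the arm or the gripper's body presses on something with over 40 N, if the wrist force passes 120 N, or if a joint passes its speed limit or range.

ROBOT

A 6-joint arm with a two-finger parallel gripper is mounted at the origin on a cart in front of the work surface, level with it; the furniture and walls round the work are solid. World frame = base frame: x ahead of the robot, y to its left, z up, the work surface at z = 0. Lengths are in m, angles in rad, forces in N, time in s.
With the tool pointing down it reaches from about 0.275 to 0.725 m from the base axis. Payload 15.9 kg.
Tool frame: the origin (TCP) lies at the centre of the arm's flange, where the gripper is bolted on; the fingertips stand 173 mm ahead of it and the grasp point (between the pads) lies 155 mm ahead of it (ctrl.grip_point_offset is the distance from the TCP to the grasp point, in m); z points along the fingers, y is the line along which they close (so a half turn about z gives the same grasp; the last joint's range is limited). The gripper opens to 85 mm and grips with 20 to 120 N. Pads are 22 mm wide; open, the fingers measure 114 mm over their backs; the gripper's body (76 mm by 85 mm) begins 54 mm behind the grasp point. The pads swing forward as they close: fully open they stand 13 mm farther back than shut.
Start: joints at [1.32, 0.213, -0.034, 1.323, 0, 1.571], TCP at [0.124, 0.484, 0.405] pointing down, gripper open.
Joint ranges: [-2.98, 2.98], [-0.74, 1.72], [-1.14, 1.35], [-2.1, 2.04], [-1.57, 1.44], [-3.14, 3.14]. Speed limits (rad/s): [1.89, 1.89, 2.39, 2.57, 3.14, 3.14].

INTERFACE

Orientations are given as a unit quaternion [x, y, z, w].
In Python, from station import ctrl, read_camera gives the robot as it stands.
- The arm moves only by the tool jog_arm, never from a script. Its argument "rows" is a list that holds one entry, the list of rows, each a list of 7 numbers: the opening, from 0 (shut) to 1 (fully open), then the shift along the tool's x, y, z in m, then the turn, a rotation vector about the tool's x, y, z in units of 5 degrees (1.0 is 5 degrees). In form: [[[jaw, dx, dy, dz, rx, ry, rz], ...]]. A call has 1 to 12 rows; each row shifts and turns the commanded pose from where the row before left it, along the tool's axes as they then stand; what a row does not reach is not made up. A row lasts 1/10 s, in which the tool goes at most 50 mm and 8.59 degrees, less where a joint would pass 70% of its speed; a pose out of reach is approached as far as the arm can. A call with a gripper value outside its range is refused whole. The fingers move at their own pace and stop on an object; "newtons" is the grip in N (left out, the last holds). Time passes only in rows, so rows that do not move let the fingers close. It gives the time, the measured TCP pose, the force, the opening and the grip force at its end, in the units of the state.
- ctrl.observe(): the state, without advancing time (a new reading comes with each control period).
- read_camera(name): name is "side" or "top" or "wrist"; returns a dict with "image" (420x560x3 uint8, red, green, blue), "depth" (420x560 float32, m along the optical axis (not along the pixel's ray), 0 where there is no reading), "mtx" (3x3 intrinsics, pixels), "extrinsics" (4x4, takes a point from world to camera coordinates). Camera axes: x right, y up, looking along -z (the intrinsics and any distortion apply to the point x, -y, -z); pixel columns grow to the right and rows downward; lengths in m; the calibration is good to about 2 mm. A picture is of the moment at which its call begins.
- ctrl.hand_in(): hands the job in; it is judged then, once.
The state is a dict: "clock": time; "joint_pos": joint angles; "qvel": joint speeds; "tau": joint torques, N m; "eef_pos": TCP position; "eef_rot": TCP orientation; "contact_force": force on the tool from outside, world axes, zero at the start; "wrist_torque": the same for the moment, N m; "finger_gap": opening from 0.0 (shut) to 1.0 (fully open); "gripper_force": force on a finger pad.
Only numpy, scipy, OpenCV 4.12 (cv2) and the standard library are available. Lean on these libraries where they do the work, as an engineer would, in place of code of your own. Each camera call takes 0.05 s, during which the arm holds its last target. There are 200 camera calls.

## Working session

There is one attempt and no reset: what is moved stays moved. The work goes in short steps, Python scripts to look and compute and a tool call to move; the robot and the scene stay as the last step left them, time stands still between calls to the robot, and variables do not carry over. Pictures are saved under pics/ and viewed, at most 10 in all, crops included, and the job is handed in when it is done.

Besides the shell and the picture viewer there is one more tool, called after "Request:" as a command line: name --argument value ..., lists and objects as JSON in quotes. jog_arm: Moves the arm, as the interface text tells. Its arguments: {"type":"object","properties":{"rows":{"type":"array","items":{"type":"array","items":{"type":"array","items":{"type":"number"}}}},"newtons":{"type":"number"}},"required":["rows"]}

```bash
ls; mkdir -p pics; cat > h.py <<'E'
import numpy as np, cv2
from station import ctrl, read_camera
from scipy.spatial.transform import Rotation as R
def snap(n,f):
    c=read_camera(n); np.savez(f'pics/{f}.npz',**c)
    cv2.imwrite(f'pics/{f}.png',cv2.cvtColor(c['image'],cv2.COLOR_RGB2BGR)); return c
def load(f): return dict(np.load(f'pics/{f}.npz'))
def px(c,u,v,d=None):
    K=c['mtx']; z=c['depth'][int(v),int(u)] if d is None else d
    p=np.array([(u-K[0,2])/K[0,0]*z,-(v-K[1,2])/K[1,1]*z,-z,1.])
    return (np.linalg.inv(c['extrinsics'])@p)[:3]
def pz(c,u,v,h):
    "point on pixel ray at world height h"
    a=px(c,u,v,.1);b=px(c,u,v,1.); return a+(b-a)*(h-a[2])/(b[2]-a[2])
def cloud(c):
    K=c['mtx'];z=c['depth'];v,u=np.mgrid[:z.shape[0],:z.shape[1]]
    p=np.stack([(u-K[0,2])/K[0,0]*z,-(v-K[1,2])/K[1,1]*z,-z,np.ones_like(z)],-1)
    return (p@np.linalg.inv(c['extrinsics']).T)[...,:3]
E
python3 - <<'E'
from h import *
for n in ['top','side']:
    c=snap(n,n+'0'); E=np.linalg.inv(c['extrinsics']); print(n,E.round(3).tolist(),c['mtx'].round(1).tolist())
a=cv2.imread('pics/top0.png');b=cv2.imread('pics/side0.png')
s=ctrl.observe(); print({k:np.round(v,3).tolist() for k,v in s.items()}, ctrl.grip_point_offset)
E
```

```text
pics
top [[0.013, 0.981, -0.195, 0.42], [-1.0, 0.017, 0.018, 0.115], [0.021, 0.194, 0.981, 1.106], [0.0, 0.0, 0.0, 1.0]] [[415.8, 0.0, 279.6], [0.0, 415.8, 206.0], [0.0, 0.0, 1.0]]
side [[-0.421, 0.401, -0.814, -0.244], [-0.907, -0.161, 0.389, 0.535], [0.025, 0.902, 0.432, 0.569], [0.0, 0.0, 0.0, 1.0]] [[418.6, 0.0, 280.5], [0.0, 418.6, 212.9], [0.0, 0.0, 1.0]]
{'clock': 0.1, 'joint_pos': [1.32, 0.213, -0.035, 1.324, -0.0, 1.571], 'qvel': [-0.0, -0.002, 0.003, 0.001, 0.001, 0.0], 'tau': [0.001, -68.725, 48.78, 0.012, 0.0, 0.0], 'eef_pos': [0.124, 0.484, 0.404], 'eef_rot': [0.125, 0.992, -0.0, -0.0], 'contact_force': [0.36, 0.313, -0.666], 'wrist_torque': [-0.087, 0.007, -0.039], 'gripper_force': 0.0, 'finger_gap': 1.0} 0.1547
```

View pics/top0.png

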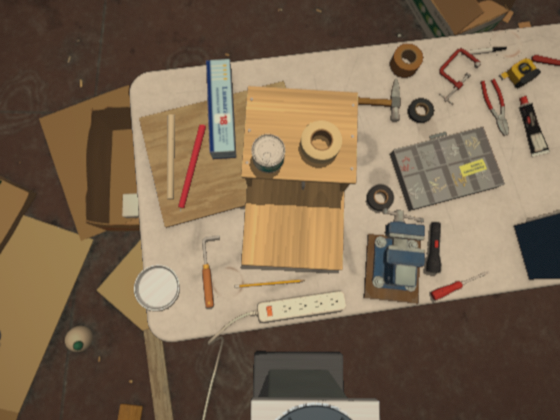

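View pics/side0.png

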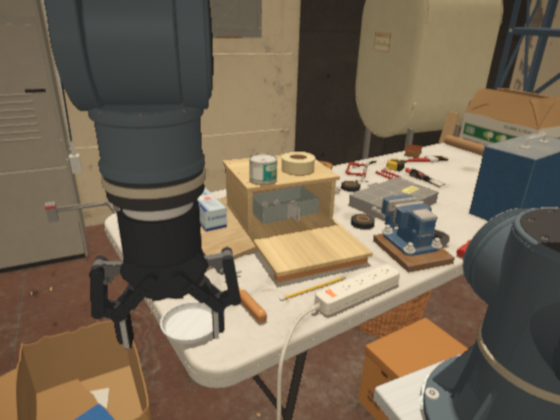

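The top view shows the panel front edge near row 268, the hook (handle ≈(208,290), prong at ≈(205–218,239)) and the dish at ≈(157,288). In the side view the tray is under the roof at ≈(285,205). Next I'll enlarge these areas.

```bash
python3 - <<'E'
from h import *
t=cv2.imread('pics/top0.png');s=cv2.imread('pics/side0.png')
a=cv2.resize(t[220:320,130:250],None,fx=4.,fy=4.,interpolation=cv2.INTER_CUBIC)
b=cv2.resize(s[150:280,220:380],(300,244),interpolation=cv2.INTER_CUBIC)
b=cv2.resize(s[180:280,230:310],(320,400),interpolation=cv2.INTER_CUBIC)
cv2.imwrite('pics/crop1.png',np.hstack([a,b]))
c=load('top0');P=cloud(c)
# roof, panel regions
for n,zl,zh,box in [('roof',.155,.18,(60,200,230,370)),('panel',.028,.044,(170,280,230,360))]:
    m=np.zeros(P.shape[:2],bool);m[box[0]:box[1],box[2]:box[3]]=1
    m&=(P[...,2]>zl)&(P[...,2]<zh); q=P[m]
    r=cv2.minAreaRect((q[:,:2]*1000).astype(np.float32)); print(n,len(q),r,np.median(q[:,2]),cv2.boxPoints(r).tolist())
E
```

```text
roof 8205 ((785.5532836914062, 51.11712646484375), (270.219970703125, 232.77410888671875), 87.62344360351562) 0.16958164939790465 [[663.6637573242188, -79.05044555664062], [896.2376098632812, -88.70285034179688], [907.4428100585938, 181.28469848632812], [674.8689575195312, 190.93710327148438]]
panel 8470 ((589.8331909179688, 58.87725067138672), (260.7179870605469, 228.62779235839844), 87.7350082397461) 0.03660049184038794 [[470.4566650390625, -66.862060546875], [698.9058227539062, -75.89772033691406], [709.209716796875, 184.61656188964844], [480.76055908203125, 193.6522216796875]]
```

View pics/crop1.png

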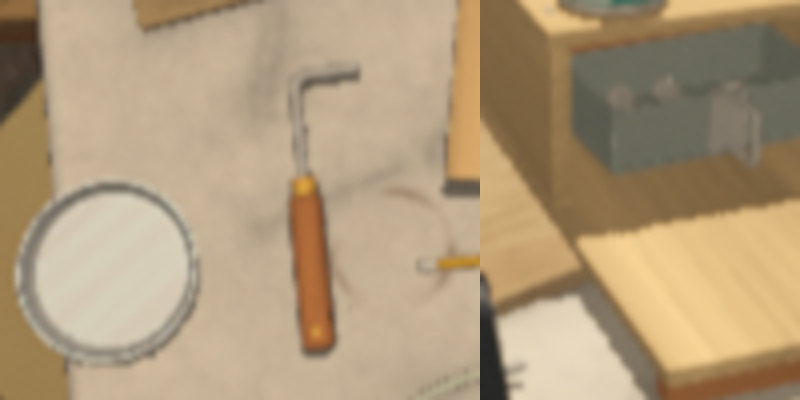

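The crop gives the hook handle from ≈(206,265) to (209.5,307.5), the bend at (204,239), the prong tip at (220,237.5), and the dish centre at ≈(157,288). The tray's loop handle shows at side pixels ≈(291,212).

```bash
cat >> h.py <<'E'
O=np.array([.4756,.0634]); YAW=np.arctan2(-.0395,1); ux=np.array([np.cos(YAW),np.sin(YAW)]); uy=np.array([-ux[1],ux[0]])
def shelf(p): d=np.asarray(p)[...,:2]-O; return np.stack([d@ux,d@uy],-1)
def world(x,y): return O+x*ux+y*uy
E
python3 - <<'E'
from h import *
c=load('top0');P=cloud(c)
pts={'hf':(205.7,265,.022),'hr':(209.5,307.5,.022),'corner':(204.2,239.2,.015),'tip':(219.7,237.5,.015)}
for k,(u,v,h) in pts.items(): print(k,pz(c,u,v,h).round(4))
m=np.zeros(P.shape[:2],bool);m[260:312,130:185]=1
q=P[m&(P[...,2]>.012)&(P[...,2]<.03)];print('dish',len(q),cv2.minEnclosingCircle((q[:,:2]*1000).astype(np.float32)))
q=P[295:325,250:350];print('strip max',q[...,2].max(),q[q[...,2]>.015][:,0].min(),q[q[...,2]>.015][:,0].max())
m=P[272:292,235:305];w=m[(m[...,2]>.005)&(m[...,2]<.02)];print('pencil',w.min(0),w.max(0))
c=load('side0');P=cloud(c);S=np.concatenate([shelf(P),P[...,2:]],-1)
m=np.zeros(P.shape[:2],bool);m[170:235,240:340]=1
m&=(S[...,0]>.17)&(S[...,0]<.40)&(abs(S[...,1])<.113)&(S[...,2]>.04)&(S[...,2]<.095)
q=S[m];print('traypts',len(q))
# front wall: profile of min x by y
for y in np.arange(-.11,.11,.01):
    w=q[(abs(q[:,1]-y)<.005)]
    if len(w): print(y.round(3),len(w),np.percentile(w[:,0],[2,25,50,75]).round(3),w[:,2].min().round(3),w[:,2].max().round(3))
E
```

```text
hf [0.4771 0.2842 0.022 ]
hr [0.3708 0.2696 0.022 ]
corner [0.5445 0.2923 0.015 ]
tip [0.5496 0.252  0.015 ]
dish 290 ((421.3664855957031, 408.7097473144531), 57.78451919555664)
strip max 1.1061456814858468 0.34235949792456777 0.4200161453799009
pencil [0.41487519 0.03183743 0.00500995] [0.45864419 0.20834358 0.01244228]
traypts 1844
-0.11 1 [0.254 0.254 0.254 0.254] 0.046 0.046
-0.1 143 [0.249 0.254 0.295 0.321] 0.04 0.088
-0.09 127 [0.247 0.252 0.343 0.355] 0.04 0.087
-0.08 79 [0.247 0.251 0.351 0.356] 0.041 0.085
-0.07 86 [0.246 0.249 0.251 0.354] 0.04 0.088
-0.06 86 [0.245 0.248 0.327 0.354] 0.041 0.086
-0.05 92 [0.244 0.247 0.252 0.353] 0.04 0.087
-0.04 74 [0.237 0.248 0.349 0.353] 0.04 0.086
-0.03 82 [0.242 0.245 0.348 0.352] 0.04 0.087
-0.02 122 [0.201 0.212 0.244 0.349] 0.041 0.089
-0.01 96 [0.217 0.242 0.244 0.349] 0.04 0.09
-0.0 111 [0.239 0.244 0.328 0.349] 0.04 0.086
0.01 97 [0.24  0.243 0.335 0.349] 0.04 0.086
0.02 88 [0.239 0.242 0.244 0.348] 0.041 0.086
0.03 87 [0.238 0.241 0.246 0.347] 0.042 0.086
0.04 105 [0.238 0.241 0.324 0.346] 0.04 0.087
0.05 79 [0.237 0.239 0.242 0.346] 0.041 0.087
0.06 68 [0.236 0.239 0.24  0.344] 0.041 0.087
0.07 91 [0.236 0.239 0.241 0.247] 0.04 0.087
0.08 130 [0.246 0.267 0.281 0.296] 0.04 0.086
```

```bash
cat >> h.py <<'E'
def plan(x,y,z,yaw,jaw=None):
    "TCP target, tool down; yaw (deg) = heading of object x axis, tool x opposite to it"
    s=ctrl.observe(); r=R.from_quat(s['eef_rot']); p=np.array(s['eef_pos'])
    a=np.radians(yaw); T=R.from_matrix(np.array([[-np.cos(a),-np.sin(a),0],[-np.sin(a),np.cos(a),0],[0,0,-1.]]).T.T)
    ca,sa=np.cos(a),np.sin(a); T=R.from_matrix(np.column_stack([[-ca,-sa,0],[-sa,ca,0],[0,0,-1]]))
    d=r.inv().apply(np.array([x,y,z])-p); w=np.degrees((r.inv()*T).as_rotvec())/5
    print('at',p.round(4),'F',np.round(s['contact_force'],1),'gap',round(float(s['finger_gap']),3),'t',s['clock'],'shift',d.round(4),'turn',w.round(2))
E
python3 -c "
from h import *
plan(.440,.2786,.30,7.5)"
```

```text
at [0.124  0.4842 0.4043] F [ 0.4  0.3 -0.7] gap 1.0 t 0.1 shift [-0.3571 -0.1207  0.1044] turn [-0.01 -0.   -4.37]
```

Request:
jog_arm --rows '[[[1,-0.0397,-0.0134,0.0116,0,0,0],[1,-0.0397,-0.0134,0.0116,0,0,0],[1,-0.0397,-0.0134,0.0116,0,0,0],[1,-0.0397,-0.0134,0.0116,0,0,0],[1,-0.0397,-0.0134,0.0116,0,0,0],[1,-0.0397,-0.0134,0.0116,0,0,0],[1,-0.0397,-0.0134,0.0116,0,0,0],[1,-0.0397,-0.0134,0.0116,0,0,0],[1,-0.0397,-0.0134,0.0116,0,0,0],[0.7,0,0,0,0,0,-1.457],[0.7,0,0,0,0,0,-1.457],[0.7,0,0,0,0,0,-1.457]]]'

```text
clock: 1.3
eef_pos: [0.4405, 0.2784, 0.2998]
eef_rot: [-0.067, 0.998, -0.0, -0.0]
contact_force: [0.1, 0.4, -0.4]
finger_gap: 0.699
gripper_force: 0.0
```

```bash
python3 -c "
from h import *
c=snap('wrist','w1')
plan(.440,.2786,.176,7.5)
E=np.linalg.inv(c['extrinsics']);print(E.round(3).tolist())
P=cloud(c);m=(P[...,2]>.012)&(P[...,2]<.035)&(P[...,1]>.24)&(P[...,1]<.32)&(P[...,0]>.35)&(P[...,0]<.5)
q=P[m];print(len(q)); r=cv2.minAreaRect((q[:,:2]*1000).astype(np.float32));print(r,np.percentile(q[:,2],[50,98]))"
```

```text
at [0.4403 0.2785 0.2999] F [-0.5 -0.3 -0.1] gap 0.702 t 1.35 shift [2.000e-04 1.000e-04 1.239e-01] turn [-0.   -0.01  0.14]
[[-0.134, -0.945, -0.299, 0.363], [0.991, -0.128, -0.04, 0.268], [-0.0, -0.302, 0.953, 0.269], [0.0, 0.0, 0.0, 1.0]]
3277
((436.08349609375, 279.34429931640625), (129.46347045898438, 22.00921630859375), 8.28186321258545) [0.02105549 0.02293854]
```

View pics/w1.png

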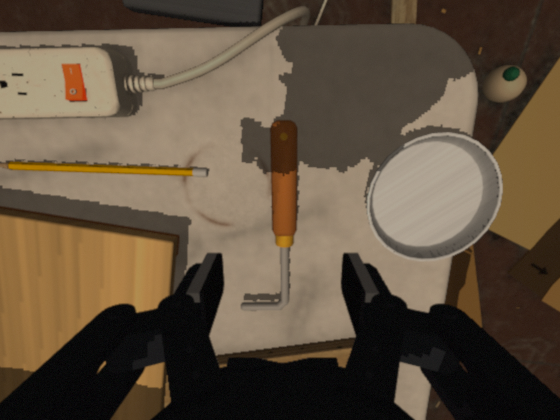

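The wrist view shows the hook centred between the fingers, with the handle at (285,120–243) and the prong at (243–287,303). Its depth fit gives an axis within 1.5 mm of my estimate, so I'll descend and grip.

Request:
jog_arm --rows '[[[0.6,0,0.001,0.03,0,0,0],[0.6,0,0,0.03,0,0,0],[0.6,0,0,0.03,0,0,0],[0.6,0,0,0.02,0,0,0],[0.6,0,0,0.012,0,0,0],[0.6,0,0,0,0,0,0],[0,0,0,0,0,0,0],[0,0,0,0,0,0,0],[0,0,0,0,0,0,0],[0,0,0,0,0,0,0],[0,0,0,0,0,0,0],[0,0,0,0,0,0,0]]]' --newtons 70

```text
clock: 2.55
eef_pos: [0.4407, 0.2801, 0.1797]
eef_rot: [-0.065, 0.998, 0.001, 0.001]
contact_force: [-1.2, -1.4, 7.9]
finger_gap: 0.241
gripper_force: 69.5
```

Request:
jog_arm --rows '[[[0,0,0,-0.015,0,0,0],[0,0,0,-0.02,0,0,0],[0,0,0,-0.02,0,0,0],[0,0,0,0,0,0,0.75],[0,0,0,0,0,0,0.75],[0,0,-0.026,0,0,0,0],[0,0,-0.026,0,0,0,0],[0,0,-0.026,0,0,0,0],[0,0,-0.026,0,0,0,0],[0,0,-0.026,0,0,0,0],[0,0,-0.026,0,0,0,0],[0,0,0,0,0,0,0]]]'

```text
clock: 3.75
eef_pos: [0.4401, 0.1217, 0.2341]
eef_rot: [0.001, 1.0, -0.0, 0.0]
contact_force: [-0.0, 0.9, -2.5]
finger_gap: 0.237
gripper_force: 68.9
```

```bash
python3 -c "
from h import *
c=snap('wrist','w2'); snap('side','s2')
plan(.5916,.123,.2327,0)
P=cloud(c);m=(P[...,2]>.050)&(P[...,2]<.1)&(P[...,0]>.5)&(P[...,1]>.05)&(P[...,1]<.15)
q=P[m];print(len(q));print(q.min(0),q.max(0))
m2=m&(P[...,0]>.535);q=P[m2];print(np.percentile(q,[2,50,98],axis=0).round(4).tolist())
a=cv2.imread('pics/w2.png');b=cv2.imread('pics/s2.png')
cv2.imwrite('pics/c2.png',np.hstack([a[150:,120:440],cv2.resize(b[120:300,200:400],(300,270))]))
"
```

```text
at [0.4404 0.1237 0.234 ] F [-0.2 -0.7 -1.8] gap 0.234 t 3.85 shift [-0.1512 -0.0004  0.0015] turn [ 0.01  0.01 -0.02]
0Traceback (most recent call last):
  File "<string>", line 6, in <module>
    q=P[m];print(len(q));print(q.min(0),q.max(0))
                               ~~~~~^^^
    return umr_minimum(a, axis, None, out, keepdims, initial, where)
ValueError: zero-size array to reduction operation minimum which has no identity
```

```bash
python3 -c "
from h import *
a=cv2.imread('pics/w2.png');b=cv2.imread('pics/s2.png')
cv2.imwrite('pics/c2.png',np.hstack([a[150:,120:440],cv2.resize(b[120:300,200:400],(300,270))]))
"
```

```text
(no output)
```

View pics/c2.png

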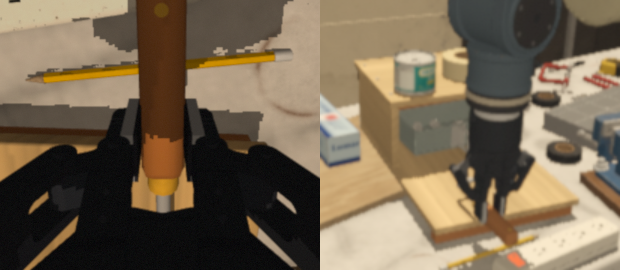

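The hook sits straight in the grip (wrist crop, handle at x≈160) and the rod is visible in the side view. I'll check the rod and prong height from the side-camera depth.

```bash
python3 -c "
from h import *
c=load('s2');P=cloud(c);m=(P[...,2]>.045)&(P[...,2]<.1)&(P[...,0]>.475)&(P[...,0]<.6)&(P[...,1]>.06)&(P[...,1]<.15)
q=P[m];v,u=np.nonzero(m);print(len(q))
for r in np.c_[q.round(3),u,v][::max(1,len(q)//45)]: print(*r,end=' | ')
c=load('w2');P=cloud(c);m=(P[...,2]>.06)&(P[...,2]<.1)&(P[...,0]>.36)&(P[...,0]<.5)&(abs(P[...,1]-.123)<.009)
q=P[m];print('handle top',len(q),np.polyfit(q[:,0],q[:,2],1),q[:,0].min(),q[:,0].max(),q[:,2].mean(),q[:,1].mean())
"
```

```text
20
0.55 0.105 0.071 298.0 238.0 | 0.55 0.102 0.071 299.0 238.0 | 0.549 0.1 0.071 300.0 238.0 | 0.549 0.097 0.07 301.0 238.0 | 0.546 0.104 0.07 299.0 239.0 | 0.546 0.101 0.069 300.0 239.0 | 0.548 0.098 0.068 301.0 239.0 | 0.545 0.104 0.068 299.0 240.0 | 0.548 0.1 0.066 300.0 240.0 | 0.545 0.099 0.067 301.0 240.0 | 0.544 0.097 0.066 302.0 240.0 | 0.544 0.127 0.067 291.0 242.0 | 0.541 0.129 0.067 291.0 243.0 | 0.536 0.128 0.067 292.0 244.0 | 0.477 0.132 0.072 302.0 254.0 | 0.481 0.132 0.067 301.0 255.0 | 0.476 0.132 0.07 302.0 255.0 | 0.484 0.131 0.063 301.0 256.0 | 0.477 0.132 0.067 302.0 256.0 | 0.476 0.132 0.065 302.0 257.0 | handle top 8679 [-0.0102332   0.07989174] 0.37067956694024035 0.49714050838864743 0.07559683351736755 0.12299059970535899
```

Request:
jog_arm --rows '[[[0,-0.03,0,0,0,0,0],[0,-0.03,0,0,0,0,0],[0,-0.03,0,0,0,0,0],[0,-0.03,0,0,0,0,0],[0,-0.02,0,0,0,0,0],[0,-0.011,0,0.001,0,0,0],[0,0,-0.01,0,0,0,0],[0,0,-0.01,0,0,0,0],[0,0,0,0,0,0,0]]]'

```text
clock: 4.75
eef_pos: [0.5905, 0.1028, 0.2324]
eef_rot: [0.001, 1.0, -0.0, -0.0]
contact_force: [0.8, 0.6, -1.6]
finger_gap: 0.234
gripper_force: 68.9
```

```bash
python3 -c "
from h import *
c=snap('side','s3')
plan(.5916,.063,.2325,0)
b=cv2.imread('pics/s3.png')
cv2.imwrite('pics/c3.png',cv2.resize(b[160:260,230:370],(770,550),interpolation=cv2.INTER_CUBIC))
"
```

```text
at [0.5905 0.1032 0.2325] F [ 0.  -0.1 -2.3] gap 0.235 t 4.8 shift [-0.0011 -0.0402  0.    ] turn [-0.   -0.   -0.01]
```

View pics/c3.png

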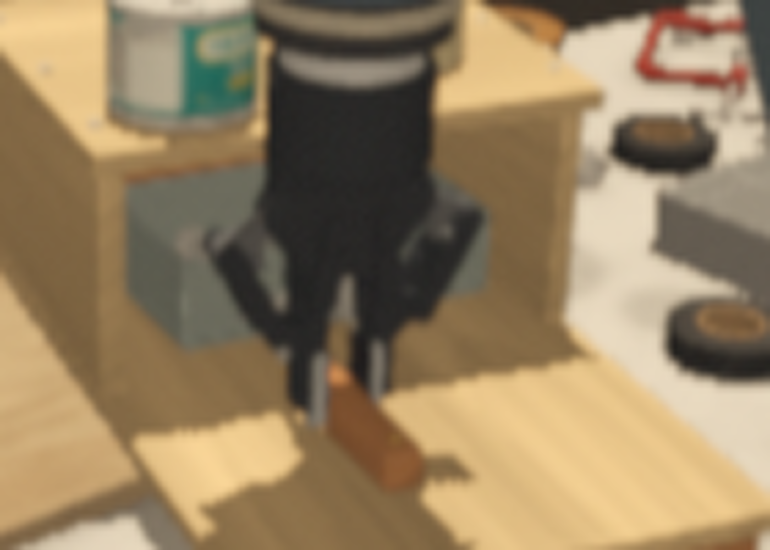

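The gripper hides the loop here, so I'll slide in slowly and watch the force.

Request:
jog_arm --rows '[[[0,-0.001,-0.006,0,0,0,0],[0,0,-0.006,0,0,0,0],[0,0,-0.006,0,0,0,0],[0,0,-0.006,0,0,0,0],[0,0,-0.006,0,0,0,0],[0,0,-0.006,0,0,0,0],[0,0,-0.004,0,0,0,0],[0,0,0,0,0,0,0],[0,0,0,0,0,0,0]]]'

```text
clock: 5.7
eef_pos: [0.5921, 0.0638, 0.2323]
eef_rot: [0.0, 1.0, 0.0, 0.0]
contact_force: [0.3, 0.9, -1.6]
finger_gap: 0.24
gripper_force: 68.9
```

```bash
python3 -c "
from h import *
plan(.5916,.063,.2325,0)
c=snap('wrist','w4');c=snap('side','s4')
a=load('s3')['image'].astype(int);b=c['image'].astype(int)
P=cloud(c);S=np.concatenate([shelf(P),P[...,2:]],-1)
m=np.zeros(P.shape[:2],bool);m[170:235,240:340]=1
m&=(S[...,0]>.17)&(S[...,0]<.40)&(abs(S[...,1])<.113)&(S[...,2]>.04)&(S[...,2]<.095)
q=S[m]
for y in np.arange(-.10,.1,.02):
    w=q[(abs(q[:,1]-y)<.01)]
    if len(w): print(y.round(3),len(w),np.percentile(w[:,0],[2,25,50,75]).round(3))
"
```

```text
at [0.5921 0.0638 0.2323] F [ 0.3  0.9 -1.6] gap 0.24 t 5.7 shift [ 0.0005 -0.0008 -0.0002] turn [ 0.  0. -0.]
-0.1 3 [0.25  0.251 0.251 0.251]
-0.06 40 [0.247 0.328 0.354 0.355]
-0.04 62 [0.349 0.352 0.353 0.354]
-0.02 105 [0.225 0.247 0.351 0.352]
0.0 129 [0.242 0.326 0.346 0.351]
0.02 193 [0.18  0.241 0.245 0.348]
0.04 194 [0.237 0.241 0.277 0.347]
0.06 137 [0.237 0.239 0.241 0.344]
0.08 190 [0.237 0.247 0.268 0.291]
```

Request:
jog_arm --rows '[[[0,0.007,0.0003,0,0,0,0],[0,0.007,0.0003,0,0,0,0],[0,0.006,0.0002,0,0,0,0],[0,0.006,0.0002,0,0,0,0],[0,0.006,0.0002,0,0,0,0],[0,0.006,0.0002,0,0,0,0]]]'

```text
clock: 6.4
eef_pos: [0.5536, 0.0653, 0.2324]
eef_rot: [0.0, 1.0, 0.0, 0.0]
contact_force: [1.8, 0.3, -1.6]
finger_gap: 0.236
gripper_force: 68.9
```

```bash
python3 -c "
from h import *
P=cloud(load('top0'));q=P[290:322,250:350].reshape(-1,3);q=q[(q[:,2]<.1)];print('strip z',np.percentile(q[:,2],[90,98,100]))
plan(.41,.0709,.2325,0)
c=snap('side','s5')
P=cloud(c);S=np.concatenate([shelf(P),P[...,2:]],-1)
m=np.zeros(P.shape[:2],bool);m[170:235,240:340]=1
m&=(S[...,0]>.17)&(S[...,0]<.40)&(abs(S[...,1])<.113)&(S[...,2]>.04)&(S[...,2]<.095)
q=S[m]
for y in np.arange(-.10,.1,.02):
    w=q[(abs(q[:,1]-y)<.01)]
    if len(w): print(y.round(3),len(w),np.percentile(w[:,0],[2,25,50,75]).round(3))
"
```

```text
strip z [0.03608778 0.03781257 0.04222317]
at [0.5536 0.0653 0.2324] F [ 1.8  0.3 -1.6] gap 0.236 t 6.4 shift [ 1.436e-01  5.600e-03 -1.000e-04] turn [ 0.  0. -0.]
-0.08 22 [0.223 0.33  0.331 0.333]
-0.06 79 [0.326 0.329 0.33  0.332]
-0.04 100 [0.221 0.326 0.329 0.331]
-0.02 97 [0.185 0.313 0.326 0.329]
0.0 157 [0.217 0.286 0.319 0.326]
0.02 192 [0.184 0.218 0.221 0.325]
0.04 201 [0.214 0.218 0.221 0.322]
0.06 141 [0.212 0.216 0.218 0.32 ]
0.08 239 [0.214 0.231 0.258 0.284]
```

The tray follows (moved 24 mm with ~2 N). I'll pull the rest.

Request:
jog_arm --rows '[[[0,0.013,0.0005,0,0,0,0],[0,0.014,0.0006,0,0,0,0],[0,0.014,0.0006,0,0,0,0],[0,0.014,0.0006,0,0,0,0],[0,0.014,0.0006,0,0,0,0],[0,0.014,0.0006,0,0,0,0],[0,0.014,0.0006,0,0,0,0],[0,0.014,0.0006,0,0,0,0],[0,0.014,0.0006,0,0,0,0],[0,0.014,0.0006,0,0,0,0],[0,0.01,0.0004,0,0,0,0],[0,0.004,0,0,0,0,0]]]'

```text
clock: 7.65
eef_pos: [0.4004, 0.0715, 0.2324]
eef_rot: [0.0, 1.0, 0.0, 0.0]
contact_force: [2.2, 0.2, -2.3]
finger_gap: 0.237
gripper_force: 68.8
```

Request:
jog_arm --rows '[[[0,0,0,0,0,0,0],[0,0,0,0,0,0,0]]]'

```text
clock: 7.85
eef_pos: [0.4013, 0.0716, 0.2323]
eef_rot: [0.0, 1.0, 0.0, -0.0]
contact_force: [-0.0, -0.1, -1.6]
finger_gap: 0.238
gripper_force: 69.0
```

```bash
python3 -c "
from h import *
plan(.4,.0709,.2325,0)
c=snap('top','t6');s=snap('side','s6')
a=cv2.imread('pics/t6.png');b=cv2.imread('pics/s6.png')
cv2.imwrite('pics/c6.png',np.hstack([cv2.resize(a[150:300,200:370],(400,353),interpolation=cv2.INTER_CUBIC),cv2.resize(b[140:320,200:400],(392,353),interpolation=cv2.INTER_CUBIC)]))
"
```

```text
at [0.4013 0.0716 0.2323] F [-0.  -0.1 -1.6] gap 0.238 t 7.85 shift [ 0.0013 -0.0007 -0.0002] turn [ 0. -0. -0.]
```

View pics/c6.png

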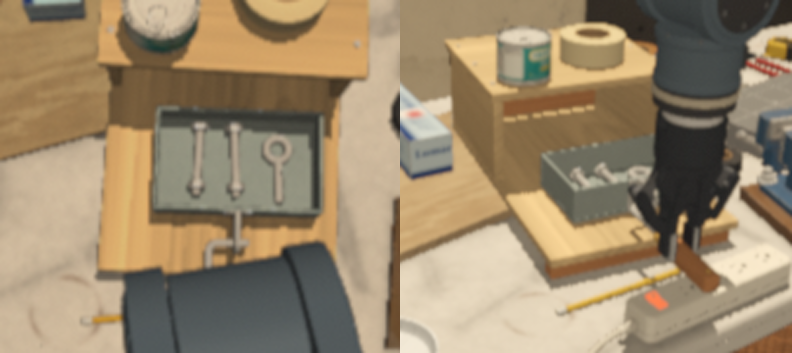

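Tray is fully clear, and the eye bolt is the rightmost part (crop (277,170)). I'll unload the prong, withdraw it to the left, and carry the hook back to its free spot on the table.

Request:
jog_arm --rows '[[[0,-0.004,0,0,0,0,0],[0,-0.004,0,0,0,0,0],[0,0,0.012,0,0,0,0],[0,0,0.012,0,0,0,0],[0,0,0.012,0,0,0,0],[0,0,0.012,0,0,0,0],[0,0,0.012,0,0,0,0],[0,0,0.03,-0.01,0,0,0],[0,-0.005,0.03,0,0,0,0],[0,-0.005,0.03,0,0,0,0],[0,-0.005,0.03,0,0,0,0],[0,-0.005,0.02,0,0,0,0]]]'

```text
clock: 9.15
eef_pos: [0.4289, 0.2742, 0.2423]
eef_rot: [-0.001, 1.0, 0.0, 0.0]
contact_force: [1.0, 0.3, -1.5]
finger_gap: 0.234
gripper_force: 69.0
```

```bash
python3 -c "
from h import *
plan(.43,.27,.1815,0)
P=cloud(load('t6'));S=np.concatenate([shelf(P),P[...,2:]],-1)
m=np.zeros(P.shape[:2],bool);m[190:245,255:345]=1
q=S[m&(S[...,2]>.078)&(S[...,2]<.092)&(S[...,0]>.05)]
r=cv2.minAreaRect((q[:,:2]*1000).astype(np.float32));print('tray shelf',len(q),r)
"
```

```text
at [0.4289 0.2742 0.2423] F [ 1.   0.3 -1.5] gap 0.234 t 9.15 shift [-0.0011 -0.0042  0.0608] turn [0.   0.   0.01]
tray shelf 434 ((114.93016815185547, -16.10358428955078), (123.85535430908203, 180.31248474121094), 0.9447827339172363)
```

Request:
jog_arm --rows '[[[0,0,-0.004,0.02,0,0,0],[0,0,0,0.02,0,0,0],[0,0,0,0.01,0,0,0],[0,0,0,0.006,0,0,0],[0,0,0,0.004,0,0,0],[0,0,0,0.001,0,0,0],[0,0,0,0,0,0,0],[0.3,0,0,0,0,0,0],[0.4,0,0,0,0,0,0],[0.5,0,0,0,0,0,0],[0.5,0,0,0,0,0,0],[0.5,0,0,0,0,0,0]]]'

```text
clock: 10.35
eef_pos: [0.4292, 0.2675, 0.1814]
eef_rot: [0.0, 1.0, 0.0, 0.0]
contact_force: [0.0, -0.3, 0.2]
finger_gap: 0.502
gripper_force: 0.0
```

Request:
jog_arm --rows '[[[0.5,0,0,0,0,0,0],[0.5,0,0,-0.01,0,0,0],[0.5,0,0,-0.02,0,0,0],[0.5,0,0,-0.03,0,0,0],[0.5,0,0,-0.04,0,0,0],[0.5,0,0,-0.04,0,0,0]]]'

```text
clock: 10.95
eef_pos: [0.4287, 0.2673, 0.3234]
eef_rot: [0.0, 1.0, -0.0, -0.0]
contact_force: [0.9, 0.8, -0.7]
finger_gap: 0.5
gripper_force: 0.0
```

```bash
python3 -c "
from h import *
c=load('t6')
print(pz(c,317.7,222,.045), pz(c,200+277*.425,150+137*.425,.049),pz(c,200+280*.425,150+204*.425,.047))
q=pz(c,317.7,222,.045)
plan(q[0]-.06,q[1],.32,0)
w=snap('wrist','w7');P=cloud(w);m=(P[...,2]>.012)&(P[...,2]<.06)&(P[...,1]>.23)&(P[...,1]<.31)&(P[...,0]>.34)&(P[...,0]<.5)
q=P[m];print(len(q),cv2.minAreaRect((q[:,:2]*1000).astype(np.float32)),np.percentile(q[:,2],[50,98]))
"
```

```text
[ 0.59012551 -0.0029614   0.045     ] [ 0.62565077 -0.00276469  0.049     ] [ 0.55170729 -0.00588419  0.047     ]
at [0.4287 0.2673 0.3234] F [ 0.9  0.8 -0.7] gap 0.5 t 10.95 shift [-0.1015 -0.2702  0.0035] turn [-0. -0. -0.]
2851 ((430.0008850097656, 267.4971923828125), (139.81654357910156, 21.408964157104492), 0.6464038491249084) [0.02095756 0.02296399]
```

Request:
jog_arm --rows '[[[0.4,-0.0155,-0.0271,0.002,0,0,0],[0.4,-0.0155,-0.0271,0.002,0,0,0],[0.4,-0.0155,-0.0271,0.002,0,0,0],[0.4,-0.0155,-0.0271,0.002,0,0,0],[0.4,-0.0155,-0.0271,0.002,0,0,0],[0.4,-0.0155,-0.0271,0.002,0,0,0],[0.4,-0.0155,-0.0271,0.002,0,0,0],[0.4,-0.0155,-0.0271,0.002,0,0,0],[0.4,-0.0155,-0.0271,0.002,0,0,0],[0.4,-0.0155,-0.0271,0.002,0,0,-0.4],[0.4,0,0,0,0,0,0]]]'

```text
clock: 12.1
eef_pos: [0.5852, -0.0063, 0.3015]
eef_rot: [-0.016, 1.0, -0.0, 0.0]
contact_force: [-1.4, 0.9, -0.2]
finger_gap: 0.4
gripper_force: 0.0
```

```bash
python3 -c "
from h import *
c=snap('wrist','w8')
plan(.584,-.0045,.2155,2.4)
P=cloud(c);print(P[200:400:40,200:400:40,2].round(3).tolist())
"
```

```text
at [ 0.5845 -0.0049  0.3015] F [0.5 0.4 0.3] gap 0.4 t 12.15 shift [0.0004 0.0004 0.086 ] turn [-0.   -0.   -0.11]
[[-0.001, 0.039, 0.047, 0.04, 0.049], [-0.001, 0.039, 0.04, 0.039, 0.04], [0.0, 0.162, 0.044, 0.148, 0.04], [0.187, 0.167, 0.036, 0.036, 0.188], [0.209, 0.201, 0.036, 0.202, 0.209]]
```

View pics/w8.png

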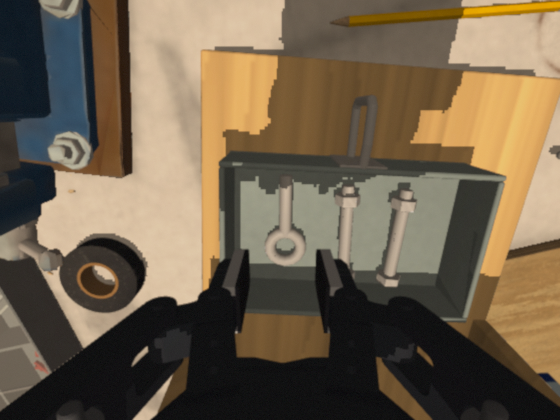

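The wrist view shows the eye bolt's shank end at (286,180) and its ring centre at (286,245), with both hex bolts to the right.

```bash
python3 -c "
from h import *
c=load('w8')
a=pz(c,286,180,.047);r=pz(c,286,245,.048);h=pz(c,347,190,.052);print(a,r,np.linalg.norm(r-a),h)
d=(r-a)[:2]/np.linalg.norm((r-a)[:2]);yaw=np.degrees(np.arctan2(d[1],d[0]));print(yaw)
g=a[:2]+d*.031; print(g); plan(g[0],g[1],.2155,yaw)
print(pz(c,286,225,.045),pz(c,230,160,.084),pz(c,498,178,.084))
"
```

```text
[ 0.55877016 -0.00467456  0.047     ] [ 0.6114954  -0.00275235  0.048     ] 0.052769743271512404 [0.56368465 0.04051845 0.052     ]
2.0879178684165804
[ 0.58974958 -0.00354514]
at [ 0.5845 -0.0049  0.3015] F [0.5 0.4 0.3] gap 0.4 t 12.15 shift [-0.0053  0.0012  0.086 ] turn [-0.   -0.   -0.05]
[ 0.59559697 -0.00330033  0.045     ] [ 0.53885775 -0.0401112   0.084     ] [0.54462505 0.12642267 0.084     ]
```

Request:
jog_arm --rows '[[[0.3,0,0.001,0,0,0,0],[0.3,0,0,0.025,0,0,0],[0.3,0,0,0.025,0,0,0],[0.3,0,0,0.02,0,0,0],[0.3,0,0,0.01,0,0,0],[0.3,0,0,0.006,0,0,0],[0.3,0,0,0,0,0,0]]]'

```text
clock: 12.85
eef_pos: [0.5839, -0.002, 0.2154]
eef_rot: [-0.018, 1.0, 0.0, -0.0]
contact_force: [0.4, -0.3, 0.2]
finger_gap: 0.299
gripper_force: 0.0
```

Request:
jog_arm --rows '[[[0,0,0,0,0,0,0],[0,0,0,0,0,0,0],[0,0,0,0,0,0,0],[0,0,0,0,0,0,0],[0,0,0,0,0,0,0],[0,0,0,0,0,0,0]]]' --newtons 40

```text
clock: 13.45
eef_pos: [0.5843, -0.0024, 0.2161]
eef_rot: [-0.017, 1.0, 0.0, 0.001]
contact_force: [-0.7, 2.2, 6.9]
finger_gap: 0.097
gripper_force: 39.6
```

Request:
jog_arm --rows '[[[0,0,0,-0.01,0,0,0],[0,0,0,-0.02,0,0,0],[0,0,0,-0.03,0,0,0],[0,0,0,-0.03,0,0,0],[0,0,0,0,0,0,0]]]'

```text
clock: 13.95
eef_pos: [0.585, -0.0026, 0.31]
eef_rot: [-0.017, 1.0, -0.0, 0.003]
contact_force: [0.2, 0.3, -0.8]
finger_gap: 0.091
gripper_force: 39.1
```

```bash
python3 -c "
from h import *
plan(.415,.408,.30,2)
c=snap('wrist','w9')
"
```

```text
at [ 0.585  -0.0026  0.31  ] F [ 0.2  0.3 -0.8] gap 0.091 t 13.95 shift [0.1558 0.4162 0.0088] turn [-0.    0.07 -0.  ]
```

View pics/w9.png

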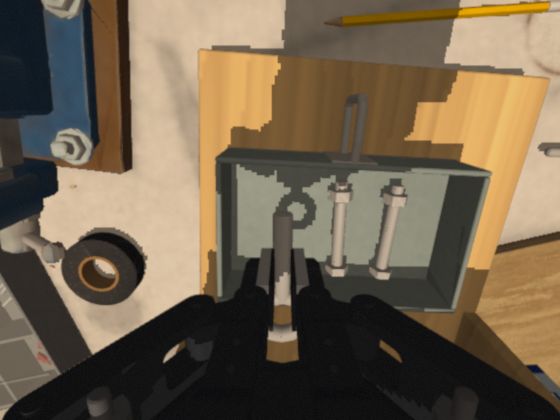

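The bolt is held straight between the fingers at (283,215–300), and both hex bolts are still in the tray. I'll carry it to the dish.

Request:
jog_arm --rows '[[[0,0.013,0.0347,0.0007,0,0,0],[0,0.013,0.0347,0.0007,0,0,0],[0,0.013,0.0347,0.0007,0,0,0],[0,0.013,0.0347,0.0007,0,0,0],[0,0.013,0.0347,0.0007,0,0,0],[0,0.013,0.0347,0.0007,0,0,0],[0,0.013,0.0347,0.0007,0,0,0],[0,0.013,0.0347,0.0007,0,0,0],[0,0.013,0.0347,0.0007,0,0,0],[0,0.013,0.0347,0.0007,0,0,0],[0,0.013,0.0347,0.0007,0,0,0],[0,0.013,0.0347,0.0007,0,0,0]]]'

```text
clock: 15.2
eef_pos: [0.4127, 0.4093, 0.2962]
eef_rot: [-0.017, 1.0, -0.0, -0.0]
contact_force: [0.4, 0.8, -0.2]
finger_gap: 0.092
gripper_force: 39.1
```

```bash
python3 -c "
from h import *
c=snap('top','t10');w=snap('wrist','w10')
P=cloud(w);m=(P[...,2]>.014)&(P[...,2]<.025)&(P[...,1]>.34)&(P[...,1]<.5)&(P[...,0]>.34)&(P[...,0]<.5)
q=P[m];print(len(q),cv2.minEnclosingCircle((q[:,:2]*1000).astype(np.float32)))
plan(.415,.408,.183,2)
"
```

```text
1575 ((420.7437744140625, 407.14532470703125), 57.94962692260742)
at [0.4118 0.4112 0.2959] F [ 0.3 -1.3 -0.6] gap 0.093 t 15.3 shift [-0.0032 -0.0033  0.1129] turn [-0.   -0.01  0.04]
```

Request:
jog_arm --rows '[[[0,-0.003,-0.003,0.03,0,0,0],[0,0,0,0.03,0,0,0],[0,0,0,0.03,0,0,0],[0,0,0,0.015,0,0,0],[0,0,0,0.006,0,0,0],[0,0,0,0.003,0,0,0],[0,0,0,0.001,0,0,0],[0,0,0,0,0,0,0],[0.15,0,0,0,0,0,0],[0.25,0,0,0,0,0,0],[0.3,0,0,0,0,0,0],[0.3,0,0,0,0,0,0]]]'

```text
clock: 16.5
eef_pos: [0.4168, 0.4054, 0.1821]
eef_rot: [-0.017, 1.0, 0.0, 0.0]
contact_force: [-0.8, 0.2, -0.8]
finger_gap: 0.301
gripper_force: 0.0
```

Request:
jog_arm --rows '[[[0.3,0,0,0,0,0,0],[0.3,0,0,-0.01,0,0,0],[0.3,0,0,-0.02,0,0,0],[0.3,0,0,-0.03,0,0,0],[0.3,0,0,-0.04,0,0,0],[0.3,0,0,-0.04,0,0,0],[0.3,0,0,0,0,0,0],[0.3,0,0,0,0,0,0]]]'

```text
clock: 17.3
eef_pos: [0.417, 0.4055, 0.3233]
eef_rot: [-0.017, 1.0, 0.001, 0.001]
contact_force: [-0.6, 0.2, -1.2]
finger_gap: 0.299
gripper_force: 0.0
```

```bash
python3 -c "
from h import *
w=snap('wrist','w11');t=snap('top','t11')
a=cv2.imread('pics/w11.png');b=cv2.imread('pics/t11.png')
cv2.imwrite('pics/c11.png',np.hstack([cv2.resize(a,(400,300)),cv2.resize(b[120:330,130:410],(400,300))]))
"
```

```text
(no output)
```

View pics/c11.png

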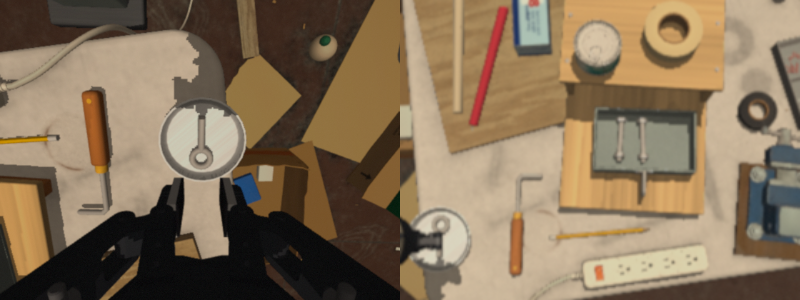

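The eye bolt lies in the dish (left crop ≈(202,137)) and the hook is flat on the table. The tray is out with both hex bolts in it, and nothing else has moved.

```bash
python3 -c "
from h import *
print(ctrl.hand_in())"
```

```text
the job is handed in; nothing more can be done
None
```

I dragged the tray clear of the shelf with the hook, laid the hook flat on the table and put the eye bolt in the dish. Both hex bolts are still in the tray, nothing else moved in the final camera images, and the job is handed in at about 17 s (no verdict was returned).

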